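# Sort two paper-feed rollers on the test plate

### The job

Two spare paper-feed rollers of the heart recorder lie on the steel test plate; one is straight, one is bent. First lift the bent one off and lay it down in the small empty metal tray as a reject. Then roll the straight one along the plate until it rests squarely against the stop bar, keeping it down on the plate the whole way, and leave both lying still.

Things in the scene. Friction and masses are not known exactly. Their poses are not given: they have to be found in the camera images.
- straight_roller: Straight roller: dark rubber sleeve 26 mm thick, 110 mm long, with an 8 mm steel journal sticking out 12 mm at each end; 0.12 kg. Origin at its centre on the axis, 13 mm above the plate; x is the roller's axis, z is up at the start and turns with it. Rolls when pushed lightly from the side, e.g. with two spread fingers behind it; slight rolling resistance stops it soon after.
- bent_roller: Bent roller: same materials, thickness and weight as the straight one, but kinked at the middle: each 67 mm half slopes 9 degrees toward its own +y, so it lies flat as a shallow V, 132 mm end to end. Origin on its axis at the kink, 13 mm above the plate; x runs end to end, z is up. Grasp it across the middle.
- plate: Fixed steel test plate, 190 (x) by 320 mm (y), top 12 mm above the worktop. Origin under its centre on the worktop. Along its -y end a dark stop bar, 16 mm high, inner face at y = -145: a roller against it has its axis at y = -132 mm. The rollers start lying along x, middles near x = 0, at y = +90 and -10 mm; either may be the bent one.
- reject_tray: Fixed small open aluminium tray, empty, to the left of the plate: 200 mm (its x) by 150 mm (its y) by 25 mm high, walls 4 mm thick, inner floor 4 mm above the worktop. Origin under its centre on the worktop, z up.

How it is judged (in metres and radians):
On the way, in this order (a step that is already met when the one before it is completed fails the run):
1. the bent roller lies in the reject tray, let go (x of bent_roller in the frame of reject_tray between -0.09 and 0.09 m and y of bent_roller in the frame of reject_tray between -0.07 and 0.07 m and z of bent_roller in the frame of reject_tray below 0.03 m and contact force between bent_roller and the fingers below 0.1 N), for 0.2 s.
2. the straight roller has rolled half a turn on the plate (angle between straight_roller's own z axis and vertical above 2.4 rad).
3. the straight roller has rolled on to nearly a full turn (angle between straight_roller's own z axis and vertical below 0.8 rad).
At the end, for the whole second after the job is handed in: The bent roller lies at rest in the reject tray; the straight roller lies at rest on the plate within 15 mm of the stop bar, parallel to it within 10 degrees and no more than 40 mm off the plate's middle line, having been rolled there (at least about a full turn) after the bent one was put away (x of bent_roller in the frame of reject_tray between -0.09 and 0.09 m and y of bent_roller in the frame of reject_tray between -0.07 and 0.07 m and z of bent_roller in the frame of reject_tray below 0.03 m and linear speed of each of bent_roller, straight_roller below 0.02 m/s and y of straight_roller in the frame of plate between -0.142 and -0.117 m and x of straight_roller in the frame of plate between -0.04 and 0.04 m and z of straight_roller in the frame of plate below 0.03 m and angle between the x axis of straight_roller and the x axis of plate, either way round below 0.175 rad); the robot touches nothing.
It fails at once if the straight roller was lifted more than 10 mm off the plate, or left the plate (z of straight_roller in the frame of plate above 0.035 m or z of straight_roller in the frame of plate below 0.015 m).
It also fails if it takes over 53 s, if anything falls off the work surface, if the arm or the gripper's body presses on something with over 40 N, if the wrist force passes 120 N, or if a joint passes its speed limit or range.

### The arm

A 6-joint arm with a two-finger parallel gripper is mounted at the origin on a cart in front of the work surface, level with it; the furniture and walls round the work are solid. World frame = base frame: x ahead of the robot, y to its left, z up, the work surface at z = 0. Lengths are in mm, angles in rad, forces in N, time in s.
With the tool pointing down it reaches from about 275 to 750 mm from the base axis. Payload 10.2 kg.
Tool frame: the origin (TCP) lies at the very end of the fingers, on their centre line; the grasp point (between the pads) lies 19 mm behind it; z points along the fingers, y is the direction in which the jaws open and shut (so a half turn about z gives the same grasp; the last joint's range is limited). The gripper opens to 85 mm and grips with 20 to 120 N. Pads are 22 mm wide; open, the fingers measure 114 mm over their backs; the gripper's body (76 mm by 85 mm) begins 54 mm behind the grasp point. The pads swing forward as they close: fully open they stand 13 mm farther back than shut.
Start: joints at [-1.413, 0.313, 1.498, -0, 1.331, -0.223], TCP at [195.111, -487.404, 231.294] pointing down, gripper open.
Joint ranges: [-2.94, 2.94], [-0.97, 2.17], [0.19, 2.56], [-1.23, 4.37], [0.02, 3.11], [-2.88, 2.88]. Speed limits (rad/s): [2.39, 2.39, 3.01, 3.14, 3.14, 3.14].

### API

Orientations are given as a unit quaternion [w, x, y, z].
In Python, from rig import * gives the robot as it stands. The module is installed in compiled form; this text tells all that it offers.
- The arm moves only by the shell command python3 -m crank 'ROWS' [FORCE]. ROWS is a JSON object of lists of equal length, an entry for each row: "dp": the shift along the world's x, y, z in cm, a list of three; "delta_rot": the turn, a rotation vector about the world's x, y, z in degrees, a list of three; "claw": the closure in counts, from 0 (fully open) to 255 (shut). A call has 1 to 10 rows; each row shifts and turns the commanded pose from where the row before left it; what a row does not reach is not made up. A row lasts 1/10 s, in which the tool goes at most 50 mm and 8.59 degrees, less where a joint would pass 70% of its speed; a pose out of reach is approached as far as the arm can. A call is refused whole if a number of a shift passes 5 or a number of a turn 8.59, either way. A call with a gripper value outside its range is refused whole. The fingers move at their own pace and stop on an object; FORCE is the grip in N (left out, the last holds). Time passes only in rows, so rows that do not move let the fingers close. It gives the time, the measured TCP pose, the force and the opening at its end, in the units of the state.
- sense(): the state, without advancing time (a new reading comes with each control period).
- capture(name): name is "scene" or "top"; returns (picture, depth): 480x640x3 uint8, red, green, blue; 480x640 float32, mm along the optical axis (not along the pixel's ray), 0 where there is no reading.
- camera_model(name): a dict with "fx", "fy", "cx", "cy" (pixels), "dist_coeffs" ([k1, k2, p1, p2, k3] as OpenCV has them; the pictures are not rectified), "cam_to_world" (4x4, takes a point from camera to world coordinates). Camera axes: x right, y up, looking along -z (the intrinsics and any distortion apply to the point x, -y, -z); pixel columns grow to the right and rows downward; lengths in mm; the calibration is good to about 2 mm. A picture is of the moment at which its call begins. camera_model takes no time and is no camera call.
- finish_job(): hands the job in, once; it reports no verdict.
Trained networks look in the newest picture that a camera, given by its name, has taken for a name from the list of things; names that differ only in an ending like _2 or _b are one class to them, and where a whole thing is asked for, a point or a joint stands for the part that bears it (a point fixed in the world has none). Each returns a list of dicts, best first, with "p" (0 to 1); they miss things now and then, are a little off and sometimes report something else, mostly with a low value. They report only what shows in the picture. A call takes as long as a camera call.
- boxes_of(camera, target): "centre" ([column, row] in pixels, amid what is visible of it).
- masks_of(camera, target): "region" (480x640 bool, what is visible of it) and "centre" ([column, row] in pixels, amid what is visible of it).
- pinpoint(camera, target): "centre" ([column, row] in pixels: a listed point, or the origin of a listed thing).
The state is a dict: "time_s": time; "joints": joint angles; "dq": joint speeds; "tau": joint torques, N m; "eef_pos": TCP position; "ee_rot": TCP orientation; "force": force on the tool from outside, world axes, zero at the start; "wrist_torque": the same for the moment, N m; "grip_width": opening from 0.0 (shut) to 1.0 (fully open).
Only numpy, scipy, OpenCV 4.12 (cv2) and the standard library are available. Lean on these libraries where they do the work, as an engineer would, in place of code of your own. Each camera call takes 0.05 s, during which the arm holds its last target.

## Working session

There is one attempt and no reset: what is moved stays moved. The work goes in short steps, Python scripts to look and compute and a shell command to move; the robot and the scene stay as the last step left them, time stands still between calls to the robot, and variables do not carry over. Pictures are saved under pics/ and viewed, and the job is handed in when it is done.

```bash
mkdir -p pics; cat > h.py <<'E'
from rig import *
import numpy as np, cv2
def world(cam,u,v,d=None,z=None):
    m=camera_model(cam);K=np.array([[m['fx'],0,m['cx']],[0,m['fy'],m['cy']],[0,0,1.]])
    n=cv2.undistortPoints(np.array([[[u,v]]],float),K,np.array(m['dist_coeffs'],float))[0,0]
    T=np.array(m['cam_to_world'],float); r=T[:3,:3]@np.array([n[0],-n[1],-1.]);o=T[:3,3]
    if d is None: d=(z-o[2])/r[2]
    return o+r*d
def save(p,name): cv2.imwrite('pics/'+name,p[:,:,::-1])
E
python3 - <<'E'
from h import *
for c in ['top','scene']:
    p,d=capture(c); save(p,c+'1.png')
    print(c,np.array(camera_model(c)['cam_to_world']).round(2).tolist())
    for t in ['straight_roller','bent_roller','plate','reject_tray']:
        for r in pinpoint(c,t)[:2]:
            u,v=r['centre'];print(t,r['p'],u,v,d[int(v),int(u)],world(c,u,v,d=d[int(v),int(u)]).round(1))
print(sense())
E
```

```text
top [[-0.02, 0.99, -0.14, 382.69], [-1.0, -0.01, 0.01, 123.41], [0.01, 0.14, 0.99, 886.09], [0.0, 0.0, 0.0, 1.0]]
straight_roller 0.65 371.1 261.4 853.6507 [464.2   2.   36.5]
bent_roller 0.61 423.2 257.9 860.9286 [469.7 -94.2  30.8]
plate 0.67 415.2 256.6 880.21545 [474.3 -84.2  11.9]
reject_tray 0.86 216.7 258.7 885.89886 [476.9 288.1   3.3]
scene [[-0.54, 0.64, -0.55, 30.34], [-0.84, -0.4, 0.35, 429.62], [0.0, 0.65, 0.76, 721.2], [0.0, 0.0, 0.0, 1.0]]
straight_roller 0.58 379.4 248.1 903.26666 [461.    9.3  36.6]
bent_roller 0.95 415.6 225.3 945.0931 [470.8 -92.   35.6]
plate 0.86 412.0 237.3 952.77356 [462.5 -79.9  13.8]
reject_tray 0.96 253.5 315.5 834.6064 [472.3 282.6   8.5]
{'time_s': 0.5, 'joints': array([-1.41340762e+00,  3.12947929e-01,  1.49774920e+00, -1.13075114e-05,
        1.33098787e+00, -2.23429832e-01]), 'dq': array([ 1.18781155e-03,  8.66613879e-04, -1.27852586e-03, -8.34454480e-04,
       -1.47366311e-03,  2.36283504e-06]), 'tau': array([-6.84464194e-04, -4.11928725e+01, -2.59764987e+01, -1.98972275e-04,
        7.14359594e-04,  8.24260553e-06]), 'eef_pos': array([ 195.10231959, -487.39172473,  231.25109752]), 'ee_rot': array([-4.63293216e-05,  9.81926603e-01,  1.89262104e-01, -3.96452196e-06]), 'force': array([-0.08749296,  0.64805947, -0.08382494]), 'wrist_torque': array([0.04553519, 0.0088592 , 0.03649185]), 'grip_width': 1.0026099305185399}
```

View pics/top1.png

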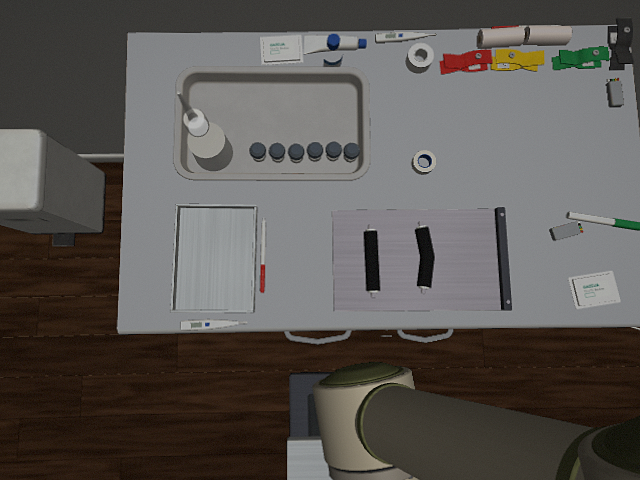

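View pics/scene1.png

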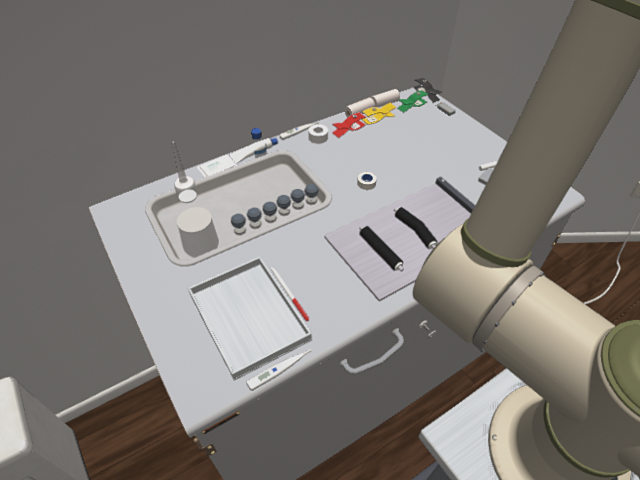

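The top view shows the straight roller at about (372,262), the bent one at (425,257) with its kink to the right at (433,255), the stop bar at (503,258) and the empty tray at (216,258). Next I measure these precisely.

```bash
python3 - <<'E'
from h import *
p,d=capture('top')
g=p.astype(int).sum(2)
def pts(mask,lo,hi):
    v,u=np.nonzero(mask); P=np.array([world('top',a,b,d=d[b,a]) for a,b in zip(u,v)])
    return P[(P[:,2]>lo)&(P[:,2]<hi)]
for t in ['straight_roller','bent_roller','reject_tray','plate']:
    for r in masks_of('top',t)[:2]:
        P=pts(r['region'],-5,60)
        if len(P)<20: continue
        rect=cv2.minAreaRect(P[:,:2].astype(np.float32))
        print(t,round(r['p'],2),np.round(r['centre']),len(P),P.min(0).round(),P.max(0).round(),rect)
        if 'roller' in t:
            for x0 in range(int(P[:,0].min()),int(P[:,0].max()),12):
                q=P[(P[:,0]>=x0)&(P[:,0]<x0+12)]
                if len(q):print(x0+6,q[:,1].min().round(1),q[:,1].max().round(1),q[:,1].mean().round(1),q[:,2].max().round(1))
# plate: height edges
for lab,(u,v) in dict(plTL=(333,210),plBL=(334,310),barT=(496,208),barB=(502,309),plTR=(506,208),plBR=(511,309)).items():
    print(lab,world('top',u,v,z=28 if 'bar' in lab or 'R' in lab else 12).round(1))
E
```

```text
straight_roller 0.86 [371. 262.] 903 [402. -15.  10.] [533.  14.  41.] ((467.206787109375, 0.7245397567749023), (130.57176208496094, 28.017332077026367), 2.0540199279785156)
407 -11.0 11.9 0.6 35.6
419 -12.7 13.2 0.9 40.5
431 -14.7 13.3 2.3 40.4
443 -10.8 12.9 1.7 39.6
455 -11.8 12.9 1.6 39.8
467 -11.8 13.7 2.2 40.3
479 -10.6 13.7 2.2 39.3
491 -11.1 13.2 2.0 40.6
503 -11.1 14.1 3.0 40.5
515 -9.6 14.0 3.2 40.5
527 -5.4 12.3 2.1 36.8
bent_roller 0.65 [422. 259.] 924 [ 408. -120.    9.] [538. -81.  42.] ((472.977783203125, -100.98298645019531), (37.30977249145508, 130.57351684570312), 89.02627563476562)
413 -104.7 -84.9 -93.2 39.1
425 -106.8 -81.5 -92.8 39.9
437 -109.5 -83.4 -94.2 40.5
449 -111.6 -85.8 -96.7 39.7
461 -119.5 -87.2 -98.7 41.9
473 -114.6 -89.1 -100.2 40.6
485 -113.1 -88.0 -98.7 40.8
497 -109.5 -86.3 -96.4 40.5
509 -108.4 -84.2 -94.9 40.0
521 -108.1 -83.1 -93.6 40.4
533 -101.5 -86.2 -93.6 37.8Traceback (most recent call last):
  File "<stdin>", line 9, in <module>
  File "<stdin>", line 5, in pts
  File "h.py", line 4, in world
    m=camera_model(cam);K=np.array([[m['fx'],0,m['cx']],[0,m['fy'],m['cy']],[0,0,1.]])
ValueError: time passes only in moves, steps and waits
```

```bash
python3 - <<'E'
from h import *
p,d=capture('top')
save(cv2.resize(p[195:325,320:520],None,fx=4,fy=4,interpolation=cv2.INTER_CUBIC),'crop1.png')
E
```

```text
(no output)
```

View pics/crop1.png

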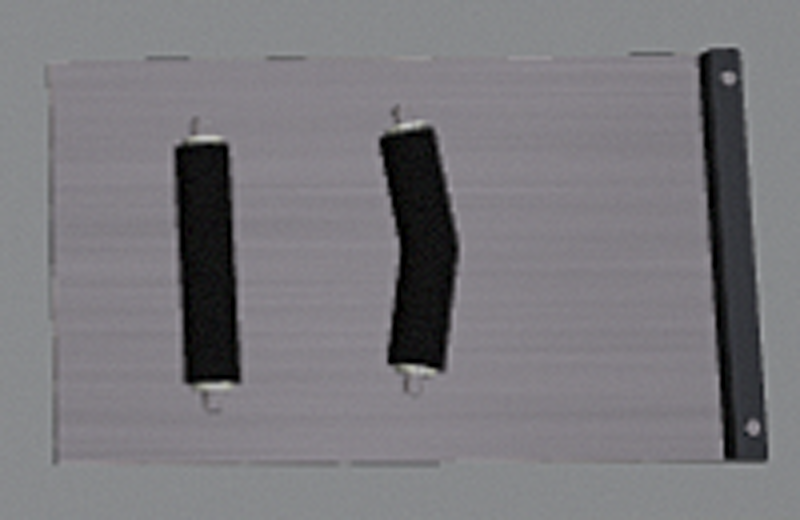

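The crop shows the straight roller on the left, the bent roller with its kink pointing toward the bar, and the bar's inner face from crop (700,55) to (725,455). I'll fit the plate and tray frames from these corners.

```bash
python3 - <<'E'
s=open('h.py').read().replace("m=camera_model(cam);","m=M.setdefault(cam,None) or M.update({cam:camera_model(cam)}) or M[cam];").replace("def world","M={}\ndef world",1)
open('h.py','w').write(s)
from h import *
p,d=capture('top')
f=lambda a,b:(320+a/4,195+b/4)
for lab,(a,b,z) in dict(plTL=(46,64,12),plBL=(55,463,12),barinT=(700,56,28),barinB=(725,458,28),barouT=(740,50,28),barouB=(767,460,28),
   sT=(195,128,25),sB=(212,397,25),sTl=(176,145,25),sTr=(228,143,25),sBl=(186,383,25),sBr=(240,381,25), bT=(397,113,25),bB=(413,382,25),kinkR=(459,245,25),kinkL=(400,248,25)).items():
    print(lab,world('top',*f(a,b),z=z).round(1))
for lab,(u,v) in dict(tTL=(176,205),tTR=(257,206),tBL=(173,311),tBR=(255,312)).items(): print(lab,world('top',u,v,z=25).round(1))
r=masks_of('top','reject_tray')[0]; v,u=np.nonzero(r['region']); c,s,a=cv2.minAreaRect(np.stack([u,v],1).astype(np.float32));print(r['p'],c,s,a,world('top',*c,z=25))
# wall-top points by depth
vv,uu=np.mgrid[190:330,315:530]
P=np.array([world('top',a,b,d=d[b,a]) for a,b in zip(uu.ravel(),vv.ravel())])
for lo,hi,n in((9,16,'plate'),(25,31,'bar')):
    Q=P[(P[:,2]>lo)&(P[:,2]<hi)]
    if n=='bar': Q=Q[Q[:,1]<-180]
    print(n,len(Q),cv2.minAreaRect(Q[:,:2].astype(np.float32)),Q.mean(0), np.percentile(Q,[1,99],axis=0))
E
```

```text
plTL [563.5  70.3  12. ]
plBL [376.5  70.4  12. ]
barinT [ 559.2 -231.9   28. ]
barinB [ 374.9 -229.7   28. ]
barouT [ 561.8 -250.4   28. ]
barouB [ 373.8 -248.3   28. ]
sT [529.5   2.5  25. ]
sB [405.2  -1.   25. ]
sTl [521.6  11.6  25. ]
sTr [522.2 -12.6  25. ]
sBl [411.7  10.6  25. ]
sBr [412.2 -14.   25. ]
bT [535.1 -91.5  25. ]
bB [410.7 -92.7  25. ]
kinkR [ 473.1 -117.    25. ]
kinkL [472.1 -89.9  25. ]
tTL [576.2 360.5  25. ]
tTR [572.4 210.1  25. ]
tBL [381.1 361.2  25. ]
tBR [376.6 213.8  25. ]
0.84 (213.79974365234375, 258.008544921875) (83.68013763427734, 110.32640075683594) 1.6365771293640137 [475.94446686 289.32094908  25.        ]
plate 14409 ((470.607177734375, -83.09063720703125), (308.2759094238281, 190.0213165283203), 89.31128692626953) [468.34758303 -87.84588054  11.96400798] [[ 376.78104873 -234.66470892    9.19373849]
 [ 563.33096686   68.0692618    15.39831988]]
bar 808 ((469.480224609375, -242.07583618164062), (16.18931770324707, 187.7805938720703), 89.53836059570312) [ 466.92833606 -241.77420302   27.81435698] [[ 377.3088213  -249.3541697    25.16674545]
 [ 561.17455375 -234.36601368   30.7393522 ]]
```

```bash
python3 -m crank '{"dp":[[2.8,3.8,0],[2.8,3.8,0],[2.8,3.8,0],[2.8,3.8,0],[2.8,3.8,0],[2.8,3.8,0],[2.8,3.8,0],[2.8,3.8,0],[2.8,3.8,0],[0,0,0]],"delta_rot":[[0,0,-5.5],[0,0,-5.5],[0,0,-5.5],[0,0,-5.5],[0,0,0],[0,0,0],[0,0,0],[0,0,0],[0,0,0],[0,0,0]],"claw":[0,0,0,0,0,0,0,0,0,0]}' 30; python3 -c "
from rig import *
s=sense();print(s['eef_pos'],s['ee_rot'],s['joints'],s['time_s'])"
```

```text
time_s: 1.85
eef_pos: [449.1, -141.4, 231.4]
ee_rot: [-0.0, 1.0, 0.001, 0.0]
force: [-0.5, 0.1, -0.5]
grip_width: 0.998
[ 449.07181275 -141.41802974  231.36552485] [-3.71393023e-04  9.99998817e-01  1.44209719e-03  3.86194023e-04] [-5.55265374e-01  1.92776283e-01  1.65283187e+00  1.07932748e-03
  1.29572138e+00  1.01235373e+00] 1.85
```

```bash
python3 -m crank '{"dp":[[2.4,3.9,0],[0,0,-4.5],[0,0,-4.5],[0,0,-4.5],[0,0,-3.5],[0,0,-2],[0,0,0]],"delta_rot":[[0,0,0],[0,0,0],[0,0,0],[0,0,0],[0,0,0],[0,0,0],[0,0,0]],"claw":[0,0,0,0,0,0,0]}'; python3 - <<'E'
from h import *
p,d=capture('top');save(cv2.resize(p[180:340,310:530],None,fx=3.5,fy=3.5),'t2.png')
p,d=capture('scene');save(p[140:320,320:560].repeat(3,0).repeat(3,1),'s2.png')
E
```

```text
time_s: 2.55
eef_pos: [469.6, -106.3, 39.2]
ee_rot: [-0.001, 1.0, -0.002, -0.002]
force: [0.5, 0.2, 0.3]
grip_width: 1.002
```

View pics/t2.png

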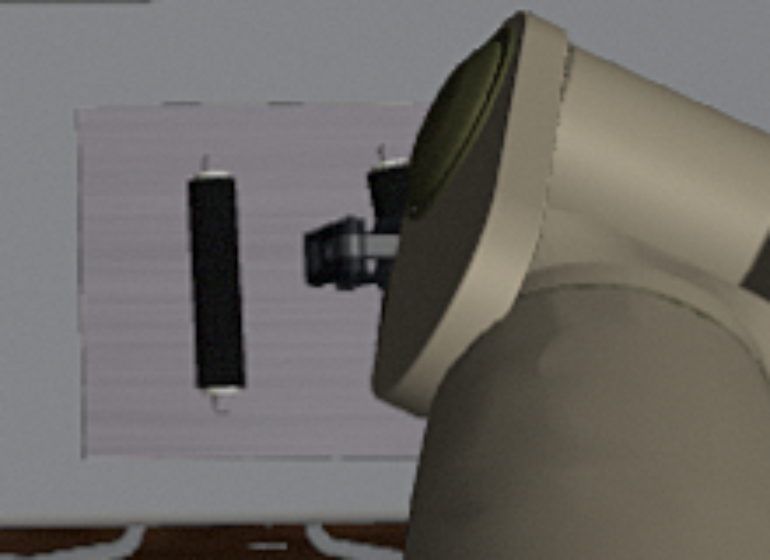

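View pics/s2.png

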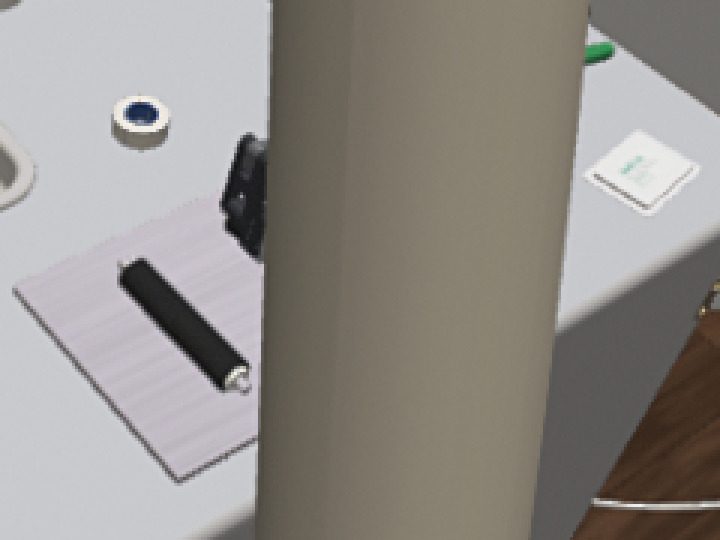

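The left finger is well clear of the straight roller, and the bent one still lies in place under the gripper. I'll centre, descend to TCP z = 14 and close.

```bash
python3 -m crank '{"dp":[[0.3,0.4,-1.2],[0,0,-1.2],[0,0,-0.1],[0,0,0],[0,0,0],[0,0,0],[0,0,0],[0,0,0],[0,0,0],[0,0,0]],"delta_rot":[[0,0,0],[0,0,0],[0,0,0],[0,0,0],[0,0,0],[0,0,0],[0,0,0],[0,0,0],[0,0,0],[0,0,0]],"claw":[0,0,0,0,255,255,255,255,255,255]}' 40
```

```text
time_s: 3.65
eef_pos: [474.2, -102.5, 16.7]
ee_rot: [0.0, 1.0, -0.002, 0.0]
force: [-1.6, 1.8, 5.5]
grip_width: 0.289
```

```bash
python3 -m crank '{"dp":[[0,0,1],[0,0,2],[0,0,3],[0,0,3],[0,0,2],[0,0,0]],"delta_rot":[[0,0,0],[0,0,0],[0,0,0],[0,0,0],[0,0,0],[0,0,0]],"claw":[255,255,255,255,255,255]}'; python3 - <<'E'
from h import *
for c in ('top','scene'):
    p,d=capture(c);save(p,c+'3.png')
E
```

```text
time_s: 4.25
eef_pos: [475.2, -102.9, 129.0]
ee_rot: [0.001, 1.0, -0.002, 0.002]
force: [0.6, -0.5, -1.8]
grip_width: 0.294
```

View pics/top3.png

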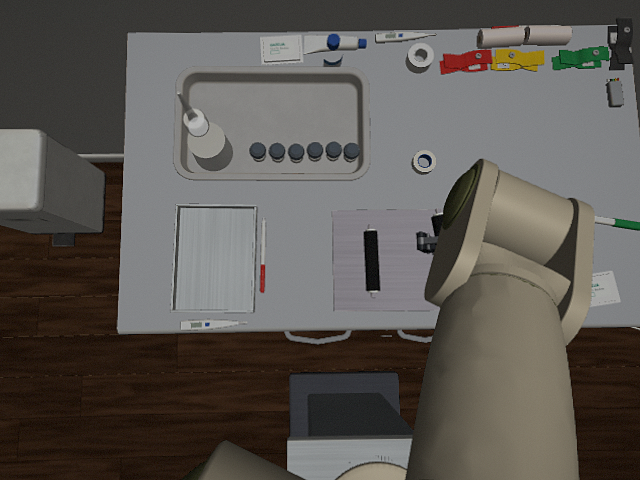

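View pics/scene3.png

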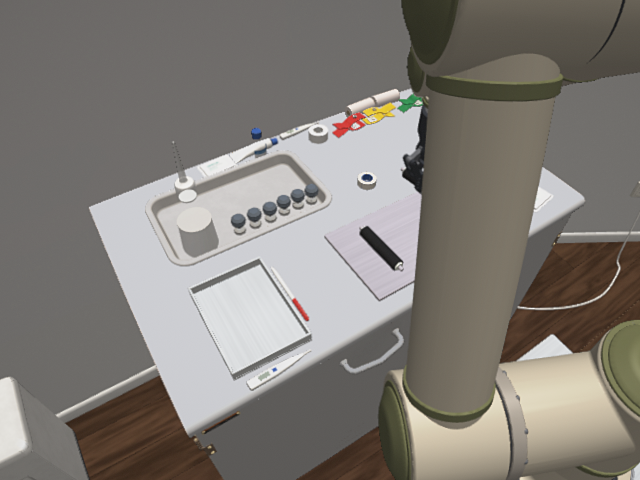

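The bent roller is held (only its end shows next to the gripper at (437,220)). The straight one hasn't moved from (372,262). Now over to the tray.

```bash
python3 -m crank '{"dp":[[0,2,0],[0,4,0],[0,4.8,0],[0,4.8,0],[0,4.8,0],[0,4.8,0],[0,4.8,0],[0,4.8,0],[0,3,0],[0,1.3,0]],"delta_rot":[[0,0,0],[0,0,0],[0,0,0],[0,0,0],[0,0,0],[0,0,0],[0,0,0],[0,0,0],[0,0,0],[0,0,0]],"claw":[255,255,255,255,255,255,255,255,255,255]}'; python3 - <<'E'
from h import *
for c in ('top','scene'):
    p,d=capture(c);save(p,c+'4.png')
E
```

```text
time_s: 5.35
eef_pos: [472.9, 290.8, 124.6]
ee_rot: [0.0, 1.0, -0.0, -0.001]
force: [-0.5, 0.1, -1.5]
grip_width: 0.292
```

View pics/top4.png

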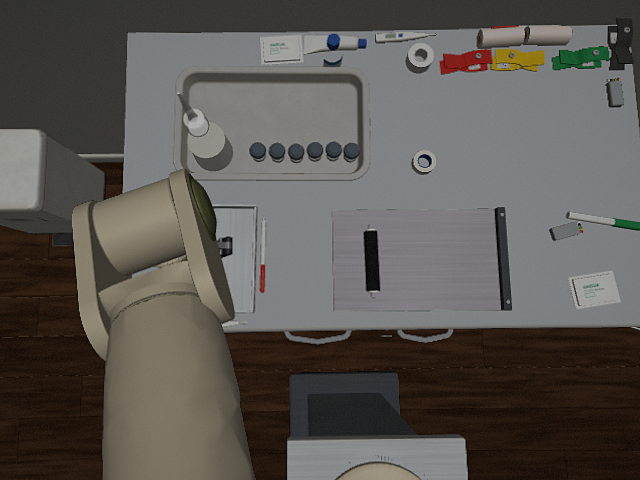

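View pics/scene4.png

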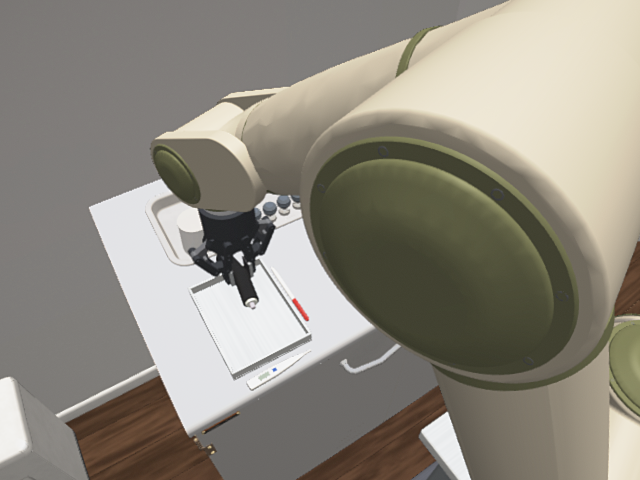

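```bash
python3 -m crank '{"dp":[[0,-0.2,-3],[0,0,-4],[0,0,-3],[0,0,-1.2],[0,0,-0.4],[0,0,0],[0,0,0]],"delta_rot":[[0,0,0],[0,0,0],[0,0,0],[0,0,0],[0,0,0],[0,0,0],[0,0,0]],"claw":[255,255,255,255,255,255,255]}'
```

```text
time_s: 6.15
eef_pos: [475.0, 286.6, 11.7]
ee_rot: [-0.0, 1.0, -0.002, 0.001]
force: [-0.0, 0.3, -1.2]
grip_width: 0.293
```

```bash
python3 -m crank '{"dp":[[0,0,-0.2],[0,0,0],[0,0,0],[0,0,0],[0,0,0],[0,0,0],[0,0,0]],"delta_rot":[[0,0,0],[0,0,0],[0,0,0],[0,0,0],[0,0,0],[0,0,0],[0,0,0]],"claw":[255,255,255,220,180,140,100]}'
```

```text
time_s: 6.85
eef_pos: [474.1, 286.6, 8.2]
ee_rot: [-0.0, 1.0, -0.002, -0.0]
force: [0.3, 0.4, -0.1]
grip_width: 0.597
```

```bash
python3 -m crank '{"dp":[[0,0,0],[0,0,0],[0,0,0],[0,0,1],[0,0,3],[0,0,4],[0,0,4],[0,0,0]],"delta_rot":[[0,0,0],[0,0,0],[0,0,0],[0,0,0],[0,0,0],[0,0,0],[0,0,0],[0,0,0]],"claw":[90,90,90,90,90,90,90,90]}'
```

```text
time_s: 7.65
eef_pos: [476.4, 287.5, 134.3]
ee_rot: [-0.002, 1.0, -0.001, 0.005]
force: [0.5, 0.5, 0.1]
grip_width: 0.649
```

```bash
python3 -m crank '{"dp":[[0,-3,0],[0,-4.5,0],[0,-4.5,0],[0,-4.5,0],[0,-2,0],[0,0,0]],"delta_rot":[[0,0,0],[0,0,0],[0,0,0],[0,0,0],[0,0,0],[0,0,0]],"claw":[90,90,90,90,90,90]}'
python3 - <<'E'
from h import *
for c in ('top','scene'):
    p,d=capture(c);save(p,c+'5.png')
    for t in ('bent_roller','straight_roller'):
        for r in pinpoint(c,t)[:1]: print(c,t,r, world(c,*r['centre'],z=17 if t[0]=='b' else 25))
E
```

```text
time_s: 8.25
eef_pos: [474.2, 99.6, 128.5]
ee_rot: [0.0, 1.0, -0.003, 0.0]
force: [0.5, 0.2, 0.2]
grip_width: 0.646
top bent_roller {'centre': [215.1, 264.0], 'p': 0.57} [465.63031971 288.32743562  17.        ]
scene bent_roller {'centre': [248.1, 313.7], 'p': 0.65} [475.53842263 290.80637516  17.        ]
scene straight_roller {'centre': [380.5, 249.5], 'p': 0.68} [464.17189771   2.60011241  25.        ]
```

View pics/top5.png

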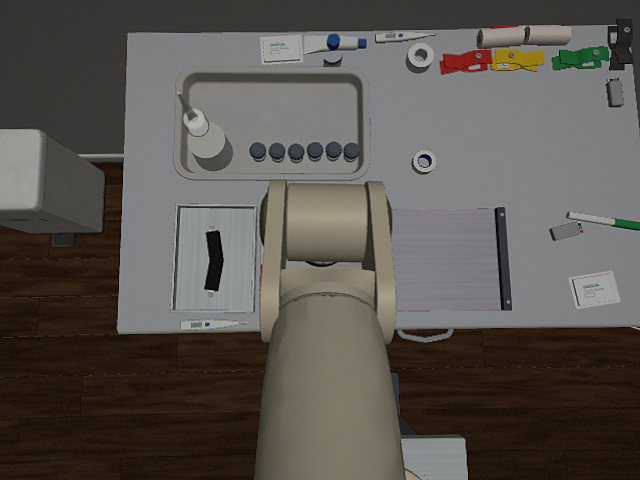

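View pics/scene5.png

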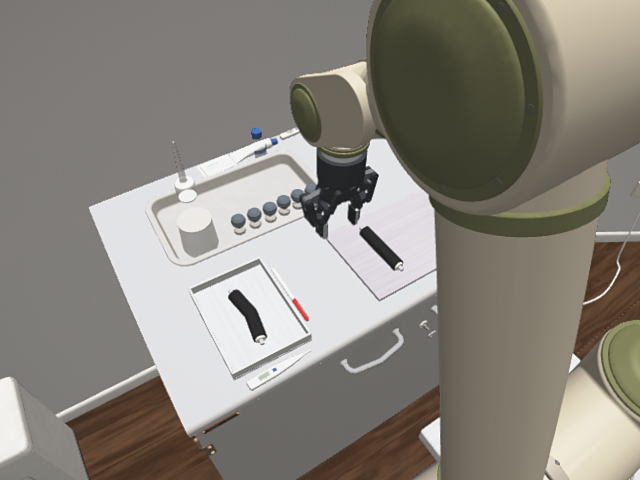

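The bent roller lies flat inside the tray, at (215,262) in the top view, and has been let go. Next I turn the gripper 90° so the spread fingers lie along x, behind the straight roller.

```bash
python3 -m crank '{"dp":[[-0.5,0,0],[0,0,0],[0,0,0],[0,-1,0],[0,-1,0],[0,-1,0],[0,0,0],[0,0,0],[0,0,0],[0,0,0]],"delta_rot":[[0,0,8.5],[0,0,8.5],[0,0,8.5],[0,0,8.5],[0,0,8.5],[0,0,8.5],[0,0,8.5],[0,0,8.5],[0,0,8.5],[0,0,8.5]],"claw":[0,0,0,0,0,0,0,0,0,0]}'
python3 -m crank '{"dp":[[0,0,0],[0,0,-4],[0,0,-3],[0,0,0],[0,0,0]],"delta_rot":[[0,0,4.6],[0,0,0],[0,0,0],[0,0,0],[0,0,0]],"claw":[0,0,0,0,0]}'
python3 - <<'E'
from h import *
s=sense();print(s['eef_pos'],s['ee_rot'],s['joints'].round(2))
for c in ('scene','top'):
    p,d=capture(c);save(p[120:330,260:500].repeat(3,1).repeat(2,0) if c=='s' else p,c+'6.png')
E
```

```text
time_s: 9.55
eef_pos: [469.1, 72.3, 128.2]
ee_rot: [-0.0, 0.736, 0.677, -0.0]
force: [0.4, 0.2, -0.4]
grip_width: 0.995
time_s: 10.05
eef_pos: [469.4, 72.1, 58.9]
ee_rot: [-0.0, 0.71, 0.704, 0.0]
force: [0.2, -0.7, 0.5]
grip_width: 1.001
[469.38527534  72.05621452  58.90623738] [-2.80820482e-05  7.10395950e-01  7.03802240e-01  3.43192848e-06] [-0.1   0.43  1.84  0.    0.87 -0.09]
```

View pics/scene6.png

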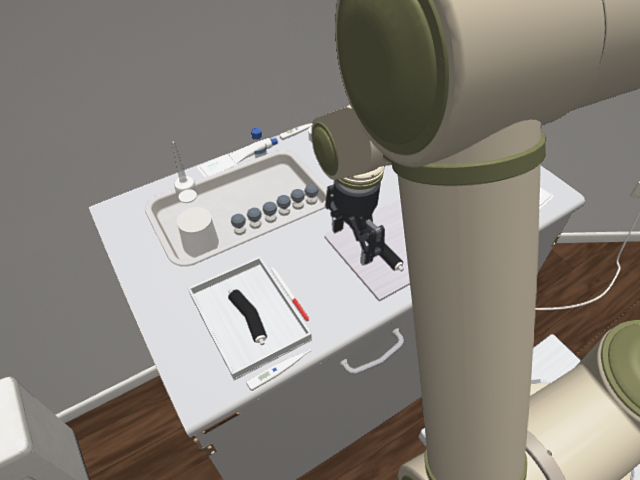

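View pics/top6.png

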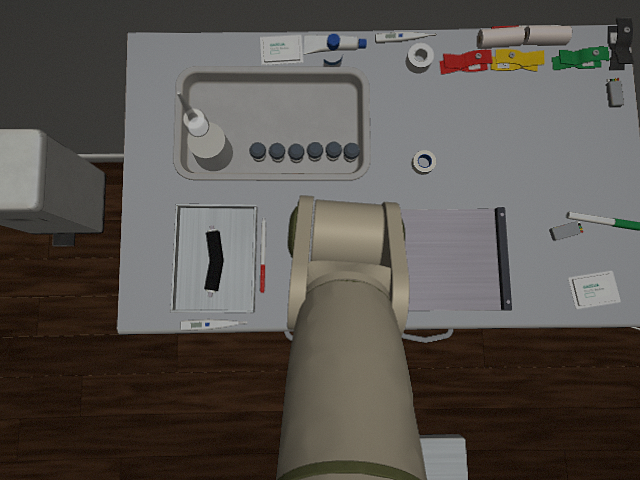

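```bash
python3 -m crank '{"dp":[[0,-2,0],[0,0,-2],[0,0,-2],[0,0,-0.5],[0,0,0],[0,0,0]],"delta_rot":[[0,0,0],[0,0,0],[0,0,0],[0,0,0],[0,0,0],[0,0,0]],"claw":[0,0,0,0,0,0]}';python3 -m crank '{"dp":[[0,0,-0.2],[0,0,-0.2],[0,0,-0.2],[0,0,0],[0,0,0]],"delta_rot":[[0,0,0],[0,0,0],[0,0,0],[0,0,0],[0,0,0]],"claw":[0,0,0,0,0]}'
python3 - <<'E'
from h import *
for c in ('scene','top'):
    p,d=capture(c);save(cv2.resize(p[170:300,310:450],None,fx=4.5,fy=4.5),c+'7.png')
E
```

```text
time_s: 10.75
eef_pos: [469.9, 51.6, 14.5]
ee_rot: [0.001, 0.711, 0.704, 0.001]
force: [1.2, -1.1, 0.3]
grip_width: 1.001
time_s: 11.25
eef_pos: [469.1, 51.6, 7.3]
ee_rot: [-0.0, 0.711, 0.704, -0.0]
force: [0.2, 0.4, 0.2]
grip_width: 1.0
```

View pics/scene7.png

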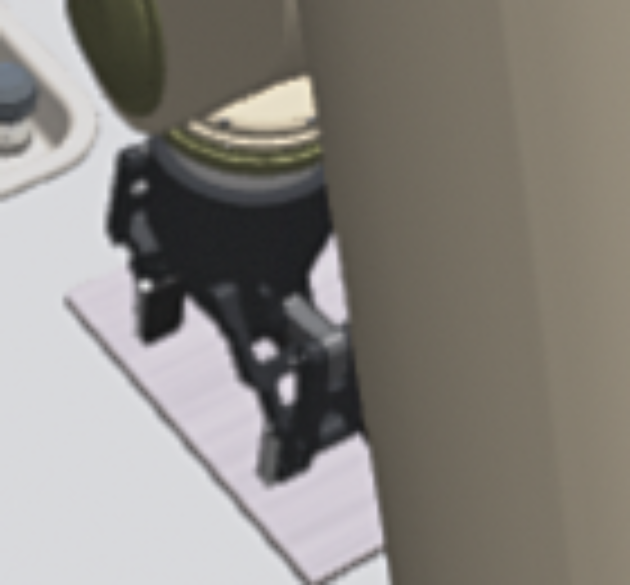

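The tips are clear of the plate behind the roller and the wrist force is about zero, which confirms the recess. Now I approach and begin rolling gently.

```bash
python3 -m crank '{"dp":[[0,-1,0],[0,-0.6,0],[0,-0.4,0],[0,-0.3,0],[0,-0.3,0],[0,-0.3,0],[0,-0.3,0],[0,-0.3,0],[0,-0.3,0],[0,-0.3,0]],"delta_rot":[[0,0,0],[0,0,0],[0,0,0],[0,0,0],[0,0,0],[0,0,0],[0,0,0],[0,0,0],[0,0,0],[0,0,0]],"claw":[0,0,0,0,0,0,0,0,0,0]}'
python3 - <<'E'
from h import *
for c in ('scene','top'):
    p,d=capture(c);save(cv2.resize(p[170:320,310:520],None,fx=3.5,fy=3.5),c+'8.png')
E
```

```text
time_s: 12.35
eef_pos: [469.1, 10.4, 7.3]
ee_rot: [-0.0, 0.711, 0.704, -0.0]
force: [0.1, 0.2, 0.0]
grip_width: 0.997
```

View pics/scene8.png

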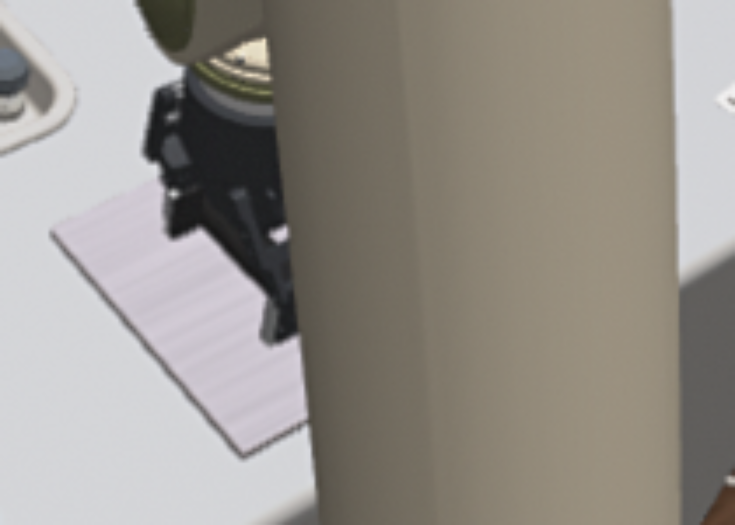

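View pics/top8.png

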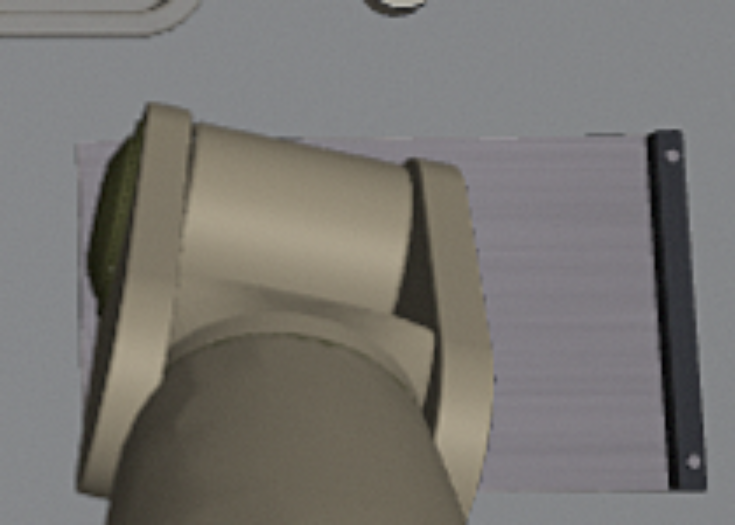

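The roller is hidden by the wrist in both views, with no force on the tool, so it must be rolling freely ahead. I'll roll on, then look.

```bash
python3 -m crank '{"dp":[[0,-0.4,0],[0,-0.4,0],[0,-0.4,0],[0,-0.4,0],[0,-0.4,0],[0,-0.4,0],[0,-0.4,0],[0,-0.4,0],[0,-0.4,0],[0,-0.4,0]],"delta_rot":[[0,0,0],[0,0,0],[0,0,0],[0,0,0],[0,0,0],[0,0,0],[0,0,0],[0,0,0],[0,0,0],[0,0,0]],"claw":[0,0,0,0,0,0,0,0,0,0]}'
python3 -m crank '{"dp":[[0,-0.4,0],[0,-0.4,0],[0,-0.4,0],[0,-0.4,0],[0,-0.4,0],[0,-0.4,0],[0,-0.4,0],[0,-0.4,0],[0,-0.4,0],[0,-0.4,0]],"delta_rot":[[0,0,0],[0,0,0],[0,0,0],[0,0,0],[0,0,0],[0,0,0],[0,0,0],[0,0,0],[0,0,0],[0,0,0]],"claw":[0,0,0,0,0,0,0,0,0,0]}'
python3 - <<'E'
from h import *
for c in ('scene','top'):
    p,d=capture(c);save(cv2.resize(p[170:320,310:520],None,fx=3.5,fy=3.5),c+'9.png')
E
```

```text
time_s: 13.45
eef_pos: [469.1, -29.7, 7.3]
ee_rot: [-0.0, 0.711, 0.704, -0.0]
force: [0.3, -0.0, -0.2]
grip_width: 1.004
time_s: 14.45
eef_pos: [469.1, -69.7, 7.3]
ee_rot: [-0.0, 0.711, 0.703, -0.0]
force: [-0.6, 0.3, -0.3]
grip_width: 1.006
```

View pics/top9.png

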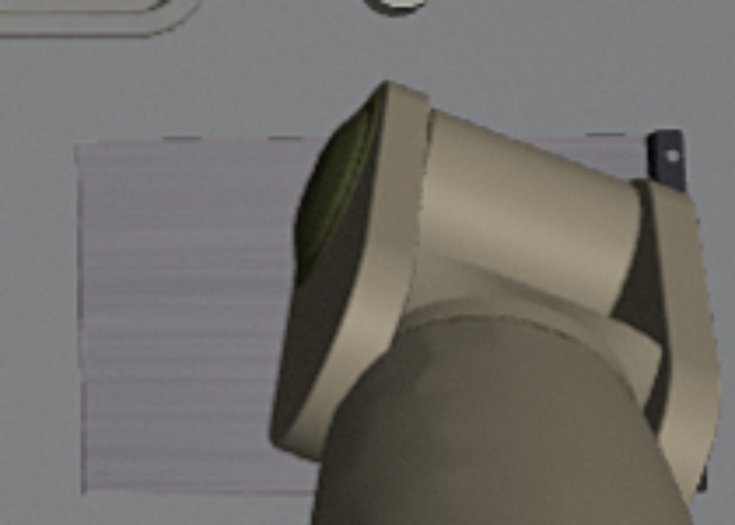

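```bash
python3 -m crank '{"dp":[[0,-0.4,0],[0,-0.4,0],[0,-0.4,0],[0,-0.4,0],[0,-0.4,0],[0,-0.3,0],[0,-0.2,0],[0,1,0],[0,3,0],[0,4.5,0]],"delta_rot":[[0,0,0],[0,0,0],[0,0,0],[0,0,0],[0,0,0],[0,0,0],[0,0,0],[0,0,0],[0,0,0],[0,0,0]],"claw":[0,0,0,0,0,0,0,0,0,0]}'
python3 -m crank '{"dp":[[0,4.5,0],[0,3.5,0],[0,0,0]],"delta_rot":[[0,0,0],[0,0,0],[0,0,0]],"claw":[0,0,0]}'
python3 - <<'E'
from h import *
for c in ('scene','top'):
    p,d=capture(c);save(cv2.resize(p[170:320,310:520],None,fx=3.5,fy=3.5),c+'10.png')
E
```

```text
time_s: 15.55
eef_pos: [469.3, -9.0, 7.4]
ee_rot: [0.0, 0.712, 0.703, 0.0]
force: [0.5, 0.0, -0.0]
grip_width: 1.003
time_s: 15.85
eef_pos: [468.2, 74.6, 7.3]
ee_rot: [-0.0, 0.709, 0.705, -0.0]
force: [0.2, -0.6, 0.4]
grip_width: 0.998
```

View pics/top10.png

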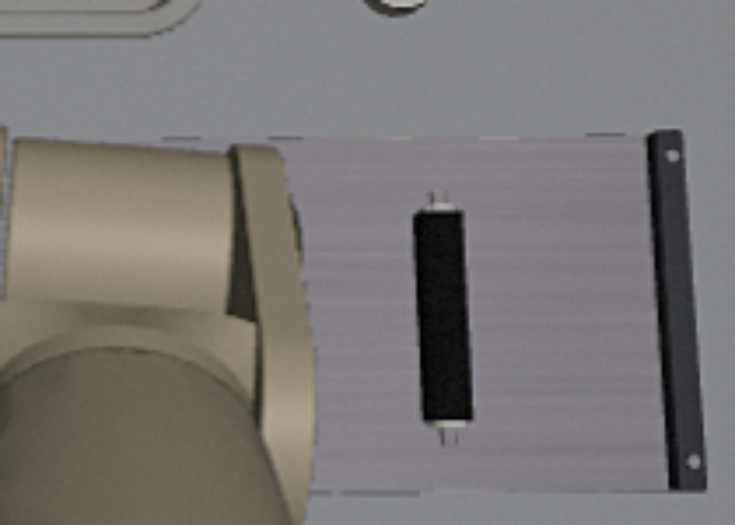

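The straight roller sits at about (436,260) in full-image pixels, parallel to the bar and centred on the plate, having come about 117 mm. I'll return behind it and roll the rest.

```bash
python3 -m crank '{"dp":[[0,-3,0],[0,-4.5,0],[0,-4,0],[0,-2,0],[0,-1,0],[0,-0.3,0],[0,0,0]],"delta_rot":[[0,0,0],[0,0,0],[0,0,0],[0,0,0],[0,0,0],[0,0,0],[0,0,0]],"claw":[0,0,0,0,0,0,0]}'
python3 -m crank '{"dp":[[0,-0.4,0],[0,-0.4,0],[0,-0.4,0],[0,-0.4,0],[0,-0.4,0],[0,-0.4,0],[0,-0.4,0],[0,-0.4,0],[0,-0.4,0],[0,-0.4,0]],"delta_rot":[[0,0,0],[0,0,0],[0,0,0],[0,0,0],[0,0,0],[0,0,0],[0,0,0],[0,0,0],[0,0,0],[0,0,0]],"claw":[0,0,0,0,0,0,0,0,0,0]}'
python3 -m crank '{"dp":[[0,-0.4,0],[0,-0.4,0],[0,-0.4,0],[0,-0.4,0],[0,-0.4,0],[0,-0.4,0],[0,-0.4,0],[0,-0.4,0],[0,-0.4,0],[0,-0.4,0]],"delta_rot":[[0,0,0],[0,0,0],[0,0,0],[0,0,0],[0,0,0],[0,0,0],[0,0,0],[0,0,0],[0,0,0],[0,0,0]],"claw":[0,0,0,0,0,0,0,0,0,0]}'
```

```text
time_s: 16.65
eef_pos: [469.0, -77.2, 7.2]
ee_rot: [-0.0, 0.711, 0.703, -0.0]
force: [-0.3, -0.5, 1.0]
grip_width: 0.997
time_s: 17.65
eef_pos: [469.1, -117.7, 7.3]
ee_rot: [-0.0, 0.711, 0.703, 0.0]
force: [-0.7, -0.3, -0.3]
grip_width: 1.001
time_s: 18.65
eef_pos: [469.1, -157.7, 7.3]
ee_rot: [-0.0, 0.711, 0.704, -0.0]
force: [0.8, 0.8, 0.4]
grip_width: 1.0
```

```bash
python3 -m crank '{"dp":[[0,-0.4,0],[0,-0.4,0],[0,-0.4,0],[0,-0.4,0],[0,-0.3,0],[0,-0.3,0],[0,-0.3,0],[0,-0.3,0],[0,-0.2,0],[0,-0.2,0]],"delta_rot":[[0,0,0],[0,0,0],[0,0,0],[0,0,0],[0,0,0],[0,0,0],[0,0,0],[0,0,0],[0,0,0],[0,0,0]],"claw":[0,0,0,0,0,0,0,0,0,0]}'
python3 -m crank '{"dp":[[0,-0.2,0],[0,-0.2,0],[0,-0.1,0],[0,0,0]],"delta_rot":[[0,0,0],[0,0,0],[0,0,0],[0,0,0]],"claw":[0,0,0,0]}'
```

```text
time_s: 19.65
eef_pos: [469.1, -189.6, 7.3]
ee_rot: [0.0, 0.711, 0.703, 0.0]
force: [0.5, 0.0, 0.2]
grip_width: 1.002
time_s: 20.05
eef_pos: [469.1, -194.5, 7.3]
ee_rot: [0.0, 0.711, 0.703, -0.0]
force: [-0.0, -0.5, 0.9]
grip_width: 0.999
```

```bash
python3 -m crank '{"dp":[[0,-0.1,0],[0,-0.1,0],[0,0,0],[0,0,0]],"delta_rot":[[0,0,0],[0,0,0],[0,0,0],[0,0,0]],"claw":[0,0,0,0]}'
python3 -m crank '{"dp":[[0,0.3,0],[0,1.5,0],[0,4,0],[0,4.5,0],[0,4.5,0],[0,4.5,0],[0,4,0],[0,2,0],[0,0,0]],"delta_rot":[[0,0,0],[0,0,0],[0,0,0],[0,0,0],[0,0,0],[0,0,0],[0,0,0],[0,0,0],[0,0,0]],"claw":[0,0,0,0,0,0,0,0,0]}'
python3 - <<'E'
from h import *
p,d=capture('top');save(cv2.resize(p[170:320,310:520],None,fx=3.5,fy=3.5),'top11.png')
r=masks_of('top','straight_roller')[0];v,u=np.nonzero(r['region'])
P=np.array([world('top',a,b,z=25) for a,b in zip(u,v)]);print(r['p'],cv2.minAreaRect(P[:,:2].astype(np.float32)))
p,d=capture('scene');save(cv2.resize(p[120:320,300:520],None,fx=3,fy=3),'scene11.png')
E
```

```text
time_s: 20.45
eef_pos: [469.1, -196.4, 7.3]
ee_rot: [-0.0, 0.711, 0.704, 0.0]
force: [0.3, -0.3, -0.1]
grip_width: 0.999
time_s: 21.35
eef_pos: [468.2, 59.5, 7.3]
ee_rot: [-0.0, 0.709, 0.705, -0.0]
force: [-0.2, -0.4, 0.8]
grip_width: 1.002
0.6 ((465.4331970214844, -219.6712188720703), (29.2635440826416, 132.5638427734375), 88.98358154296875)
```

View pics/top11.png

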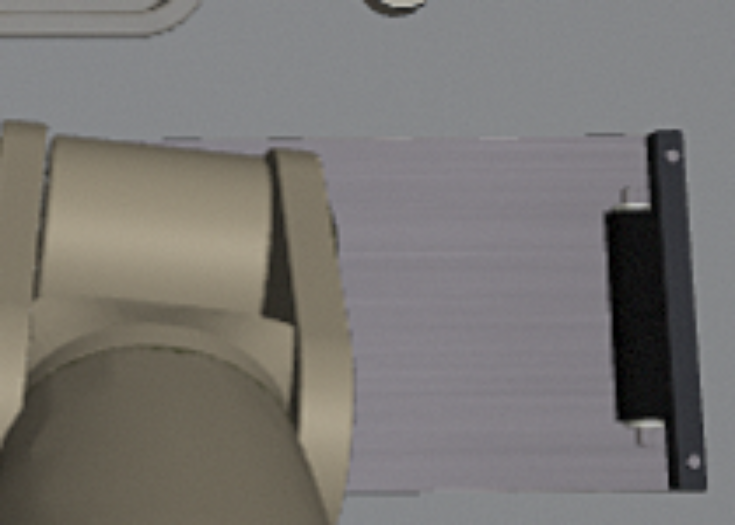

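The straight roller lies squarely against the bar. Its fitted axis is at y ≈ -220 and x ≈ 465, about 1° off x. I'll lift clear, let everything settle and check once more.

```bash
python3 -m crank '{"dp":[[0,0,3],[0,0,4],[0,0,2],[0,0,0],[0,0,0],[0,0,0]],"delta_rot":[[0,0,0],[0,0,0],[0,0,0],[0,0,0],[0,0,0],[0,0,0]],"claw":[0,0,0,0,0,0]}'
python3 - <<'E'
from h import *
p,d=capture('top');save(p,'top12.png')
for t,z in(('straight_roller',25),('bent_roller',17)):
    r=masks_of('top',t)[0];v,u=np.nonzero(r['region'])
    P=np.array([world('top',a,b,z=z) for a,b in zip(u,v)]);D=np.array([world('top',a,b,d=d[b,a])[2] for a,b in zip(u,v)])
    print(t,r['p'],cv2.minAreaRect(P[:,:2].astype(np.float32)),np.percentile(D,90))
E
```

```text
time_s: 22.1
eef_pos: [468.4, 56.2, 96.1]
ee_rot: [-0.001, 0.711, 0.703, -0.001]
force: [-0.3, -0.6, -0.3]
grip_width: 0.997
straight_roller 0.91 ((464.4876708984375, -219.88356018066406), (29.08323860168457, 130.6861572265625), 89.14437866210938) 38.275785318598615
bent_roller 0.84 ((472.8773193359375, 291.1949157714844), (31.69759178161621, 131.9983367919922), 88.80645751953125) 30.295775764546285
```

View pics/top12.png

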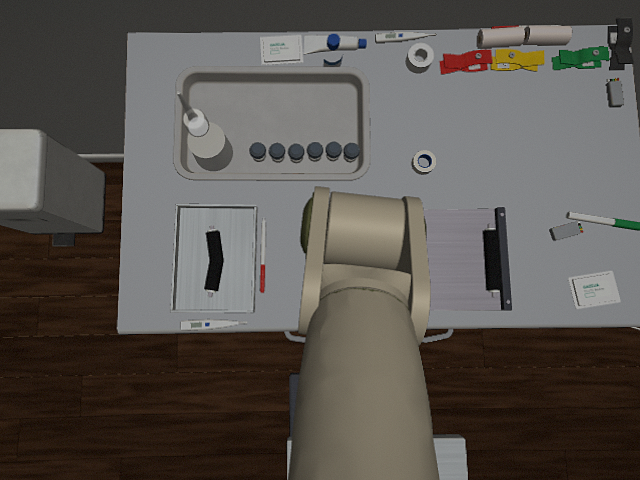

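Bent roller at (214,261) in the tray, straight roller at (491,260) against the bar. Neither has moved since the last picture, and the gripper is clear of everything.

```bash
python3 -c "
from rig import *
print(finish_job())"
```

```text
the job is handed in; nothing more can be done
None
```

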